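Open the child-locked capsule box in the laundry room

ROBOT

A 7-joint arm with a two-finger parallel gripper is mounted at the origin on the work surface. World frame = base frame: x ahead of the robot, y to its left, z up, the work surface at z = 0. Lengths are in m, angles in rad, forces in N, time in s.
With the tool pointing down it reaches from about 0.4 to 0.85 m from the base axis. Payload 10.4 kg.
Tool frame: the origin (TCP) lies on the centre line of the jaws, within the pads' length; the fingertips stand 17 mm ahead of it and the grasp point (between the pads) lies 2 mm behind it; z points along the fingers, y is the line along which they close (so a half turn about z gives the same grasp; the last joint's range is limited). The gripper opens to 85 mm and grips with 20 to 120 N. Pads are 22 mm wide; open, the fingers measure 114 mm over their backs; the gripper's body (76 mm by 85 mm) begins 54 mm behind the grasp point. The pads swing forward as they close: fully open they stand 13 mm farther back than shut.
Start: joints at [1.159, 0.332, -0.065, 1.46, 0.022, 1.35, -0.088], TCP at [0.237, -0.578, 0.248] pointing down, gripper open.
Joint ranges: [-2.6, 2.6], [-0.5, 2.12], [-1.47, 1.34], [0.16, 2.42], [-1.27, 4.41], [0.06, 2.06], [-2.6, 2.6]. Speed limits (rad/s): [2.22, 2.22, 2.79, 2.79, 3.14, 3.14, 3.14].

INTERFACE

Orientations are given as a unit quaternion [x, y, z, w].
In Python, from workcell import sensors, imaging, order, spotter gives the robot as it stands. The module is installed in compiled form; this text tells all that it offers.
- The arm moves only by the shell command python3 -m inch 'ROWS' [FORCE]. ROWS is JSON, a list that holds one entry, the list of rows, each a list of 7 numbers: the shift along the tool's x, y, z in m, then the turn, a rotation vector about the tool's x, y, z in rad, then the closure, from -1 (fully open) to 1 (shut). In form: [[[x, y, z, ax, ay, az, hand], ...]]. A call has 1 to 10 rows; each row is the pose to reach, as a shift and turn from the pose commanded when the call began, along the tool's axes at that moment; what a row does not reach only later rows make up. A row lasts 1/10 s, in which the tool goes at most 50 mm and 8.59 degrees, less where a joint would pass 70% of its speed; a pose out of reach is approached as far as the arm can. A call with a gripper value outside its range is refused whole. The fingers move at their own pace and stop on an object; FORCE is the grip in N (left out, the last holds). Time passes only in rows, so rows that repeat a pose let the fingers close. It gives the time, the measured TCP pose, the force, the opening and the grip force at its end, in the units of the state.
- sensors.get_obs(): the state, without advancing time (a new reading comes with each control period).
- imaging.camera(name): name is "side" or "top" or "wrist"; returns the picture (400x640x3 uint8, blue, green, red); there is no depth.
- imaging.calibration(name): a dict with "mtx" (3x3 intrinsics, pixels), "D" ([k1, k2, p1, p2, k3] as OpenCV has them; the pictures are not rectified), "R" (3x3) and "t" (3): a world point X has camera coordinates R X + t; the wrist camera has in their place "tool_from_camera" (4x4, takes a point from camera to tool coordinates, whose origin is the TCP and whose axes are the flange's). Camera axes: x right, y down, z forward; pixel columns grow to the right and rows downward; lengths in m; the calibration is good to about 2 mm. A picture is of the moment at which its call begins: read the wrist's pose just before it. calibration takes no time and is no camera call.
- order.hand_in(): hands the job in; it is judged then, once.
Trained networks look in the newest picture that a camera, given by its name, has taken for a name from the list of things; names that differ only in an ending like _2 or _b are one class to them, and where a whole thing is asked for, a point or a joint stands for the part that bears it (a point fixed in the world has none). Each returns a list of dicts, best first, with "conf" (0 to 1); they miss things now and then, are a little off and sometimes report something else, mostly with a low value. They report only what shows in the picture. A call takes as long as a camera call.
- spotter.look_for(label, camera): "pixel" ([column, row] in pixels, amid what is visible of it).
The state is a dict: "clock": time; "joint_pos": joint angles; "joint_velocities": joint speeds; "tau": joint torques, N m; "position": TCP position; "ee_rot": TCP orientation; "ft_force": force on the tool from outside, world axes, zero at the start; "torque": the same for the moment, N m; "grip_width": opening from 0.0 (shut) to 1.0 (fully open); "grasp_force": force on a finger pad.
Only numpy, scipy, OpenCV 4.12 (cv2) and the standard library are available. Lean on these libraries where they do the work, as an engineer would, in place of code of your own. Each camera call takes 0.05 s, during which the arm holds its last target. There are 200 camera calls.

TASK

Open the laundry capsule box with the rectangular lid: first slide its white child lock all the way aside, then press the button that it was covering right down, so that the lid lifts and stays up. Leave the similar tub with the round lid alone.

Things in the scene. Friction and masses are not known exactly. Their poses are not given: they have to be found in the camera images.
- box: Grey capsule box with the rectangular lid, fixed on the counter: 200 mm deep (x), 200 wide (y). Origin: centre of its underside; x points from front to rear, y to the left seen from the front, z up. Front part (x -100 to -30 mm): flat shelf 75 mm high with lock and button. Rear part: flat lid, top at 83 mm; once open, its front edge is about 110 mm high.
- box_lock (a joint): Slide of the box's child lock to box +y, m: 0 = over the button (starts 0 to 0.006), 0.060 = fully aside, at its stop. 2 N moves it; it stays where left. White hood 48 mm (x) by 44 (y), flat top 95 mm above the counter; upright on its middle a grip fin 32 long (x), 12 thick (y), its top 125 mm above the counter. Hood and fin centre in the box frame: x = -65 mm, y = -35 mm + this value.
- box_button (a joint): How far the box's button is pressed, m: 0 = up, 0.008 = fully down. Round, grey, 30 mm across, upright; centre in the box frame at x = -65, y = -35 mm; its top is 89 mm above the counter when up, 81 when down. Hidden under the hood until that is aside. About 4 N pushes it down; it stays down, and the lid lifts with it (0.22 rad).
- tub: The look-alike to leave alone, fixed on the counter: grey tub with a round lid 158 mm across, about 90 mm high, with a front shelf 170 mm wide (y) and the same hood, fin and button as the box. Origin: centre of its underside; axes as for the box; it reaches from x = -100 to +119 mm and y = -85 to +85 mm.

How it is judged:
By the outcome, as a careful person would: the job done as asked, in the order asked, and still so for the second after the job is handed in, with the robot touching nothing.
It also fails if it takes over 38 s, if anything falls off the work surface, if the arm or the gripper's body presses on something with over 40 N, if the wrist force passes 120 N, or if a joint passes its speed limit or range.

## Working session

There is one attempt and no reset: what is moved stays moved. The work goes in short steps, Python scripts to look and compute and a shell command to move; the robot and the scene stay as the last step left them, time stands still between calls to the robot, and variables do not carry over. Pictures are saved under pics/ and viewed, at most 10 in all, crops included, and the job is handed in when it is done.

```bash
mkdir -p pics
python3 - <<'E'
from workcell import sensors, imaging, spotter
import cv2, numpy as np
o=sensors.get_obs(); print(o)
for c in ("top","side"):
    im=imaging.camera(c); cv2.imwrite(f"pics/{c}0.png",im)
    k=imaging.calibration(c); print(c,np.round(k["R"],3).tolist(),k["t"],k["mtx"].tolist() if hasattr(k["mtx"],'tolist') else k["mtx"])
    for l in ("box","box_lock","box_button","tub"):
        print(c,l,spotter.look_for(l,c))
E
```

```text
{'clock': 0.0, 'joint_pos': array([ 1.15937217,  0.33290253, -0.06468606,  1.46097791,  0.02156807,
        1.34989365, -0.08852641]), 'joint_velocities': array([ 5.45050012e-04, -5.43098247e-04,  5.68750867e-05, -4.71059663e-04,
        4.08608819e-04,  1.17772766e-03, -7.91631760e-04]), 'tau': array([ 7.08044845e-04, -6.25436068e+01,  4.93013661e-02, -3.91613567e+01,
        1.62212388e-02,  9.89736349e-03, -1.48094239e-05]), 'position': array([ 0.23679587, -0.57800925,  0.24747925]), 'ee_rot': array([ 9.81163548e-01,  1.93177482e-01, -1.64736105e-04, -7.25294350e-04]), 'ft_force': array([-0.26187225, -0.48724334,  0.27515713]), 'torque': array([ 0.0056962 , -0.0053266 , -0.00496039]), 'grasp_force': 0.0, 'grip_width': 0.9978148212046193}
top [[0.004, -1.0, 0.002], [-0.993, -0.005, -0.116], [0.116, -0.002, -0.993]] [-0.03759128  0.57045383  0.93039799] [[470.6786536496111, 0.0, 320.89367014865906], [0.0, 470.6786536496111, 197.32879879781296], [0.0, 0.0, 1.0]]
top box [{'pixel': [178.0, 199.6], 'conf': 0.97}]
top box_lock [{'pixel': [196.9, 231.7], 'conf': 0.95}]
top box_button []
top tub [{'pixel': [408.3, 175.9], 'conf': 0.94}]
side [[-0.945, -0.327, 0.014], [-0.226, 0.623, -0.749], [0.236, -0.711, -0.662]] [0.53029135 0.19515654 0.96868498] [[475.4581578699146, 0.0, 314.23950427387064], [0.0, 475.4581578699146, 189.94151620403696], [0.0, 0.0, 1.0]]
side box [{'pixel': [268.4, 298.0], 'conf': 0.63}]
side box_lock [{'pixel': [311.1, 269.0], 'conf': 0.81}]
side box_button [{'pixel': [319.6, 151.8], 'conf': 0.36}]
side tub [{'pixel': [323.6, 153.3], 'conf': 0.88}]
```

View pics/top0.png

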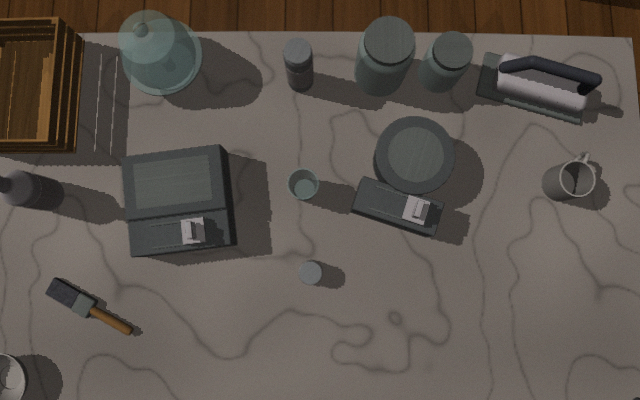

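View pics/side0.png

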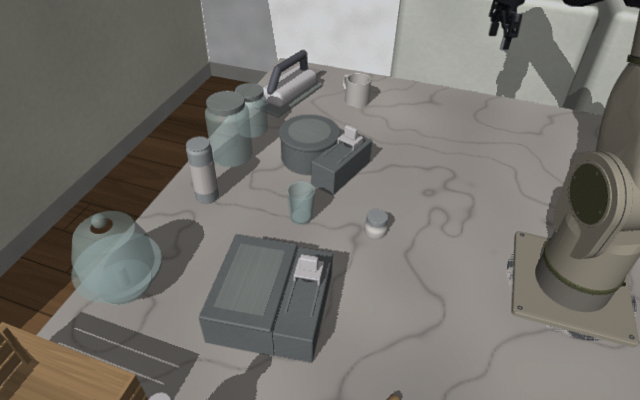

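The top view shows the rectangular box on the left, with its hood near (193,231), and the round tub at (410,175). I'll zoom in to get the box's yaw.

Run:
```python
import cv2
im=cv2.imread("pics/top0.png")[135:270,105:255]
im=cv2.convertScaleAbs(im,alpha=2,beta=20)
cv2.imwrite("pics/crop0.png",cv2.resize(im,None,fx=4,fy=4,interpolation=cv2.INTER_CUBIC))
```

```text
(no output)
```

View pics/crop0.png

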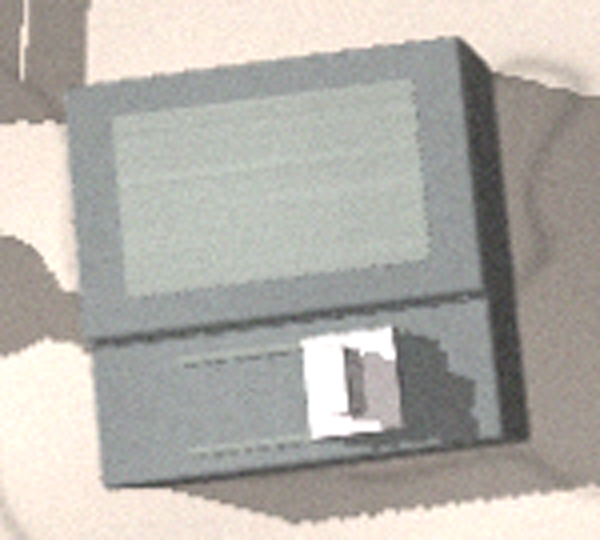

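The crop shows the lid's rear corners at (67,90) and (458,38), the shelf's front corners at (104,487) and (500,440), and the hood's corners around (353,384). Next I'll fit the box pose to these and check it against the side view.

```bash
cat > h.py <<'E'
import numpy as np, cv2
from workcell import imaging, sensors
from scipy.spatial.transform import Rotation as Ro
def proj(P,c):
    k=imaging.calibration(c)
    return cv2.projectPoints(np.float64(P).reshape(-1,3),cv2.Rodrigues(np.array(k["R"]))[0],np.float64(k["t"]),np.float64(k["mtx"]),np.float64(k["D"]))[0].reshape(-1,2)
def world(p,P):
    P=np.float64(P).reshape(-1,3);c,s=np.cos(p[2]),np.sin(p[2])
    return P@np.array([[c,s,0],[-s,c,0],[0,0,1]])+[p[0],p[1],0]
def intool(X):
    o=sensors.get_obs();return Ro.from_quat(o["ee_rot"]).inv().apply(np.array(X)-o["position"])
E
python3 - <<'E'
from h import *
from scipy.optimize import least_squares
cr=lambda a:np.array(a)/4+[105,135]
B=[[.1,.1,.083],[.1,-.1,.083],[-.1,.1,.075],[-.1,-.1,.075]]
T=cr([[67,90],[458,38],[104,487],[500,440]])
H=cr([[302,342],[395,327],[402,428],[312,438]])
def hood(q):return [[-.065+a*.024,-.035+q+b*.022,.095] for a,b in((1,1),(1,-1),(-1,-1),(-1,1))]
f=lambda p:np.r_[(proj(world(p,B),"top")-T).ravel(),(proj(world(p,hood(p[3])),"top")-H).ravel()]
r=least_squares(f,[.5,.3,0,0]);print(r.x,np.round(r.fun,1))
p=r.x
print("side corners",proj(world(p,B),"side").round(), "fin side",proj(world(p,[-.065,-.035+p[3],.11]),"side"))
fin=world(p,[-.065,-.035+p[3],.11])[0];btn=world(p,[-.065,-.035,.089])[0]
print("fin",fin,"btn",btn, "y dir",world(p,[0,1,0])-world(p,[0,0,0]))
print("tool x,y axes",Ro.from_quat(sensors.get_obs()["ee_rot"]).as_matrix().round(3))
print("fin in tool",intool(fin),"btn in tool",intool(btn))
E
```

```text
[0.55781005 0.25034248 0.12851033 0.00109691] [-1.1 -0.9  0.8 -0.5 -1.1  0.8  1.3  0.2  0.2 -0.6 -0.4  0.3  0.3  0.1
 -0.   0.4]
side corners [[200. 314.]
 [237. 231.]
 [314. 339.]
 [335. 250.]] fin side [[310.61611163 261.24606262]]
fin [0.49769096 0.20838876 0.11      ] btn [0.49783154 0.2073009  0.089     ] y dir [[-0.1281569   0.99175391  0.        ]]
tool x,y axes [[ 0.925  0.379  0.   ]
 [ 0.379 -0.925  0.   ]
 [ 0.    -0.    -1.   ]]
fin in tool [ 0.53950626 -0.6291769   0.13832228] btn in tool [ 0.53922312 -0.62811688  0.15932227]
```

The fit agrees with the side view to within a few mm. My plan is to push the fin toward box +y with the closed fingers, then press the button with the same fingers.

```bash
python3 -m inch '[[[0.424,-0.342,0,0,0,0.26,1],[0.424,-0.342,0,0,0,0.26,1],[0.424,-0.342,0,0,0,0.26,1],[0.424,-0.342,0,0,0,0.26,1],[0.424,-0.342,0,0,0,0.26,1],[0.424,-0.342,0,0,0,0.26,1],[0.424,-0.342,0,0,0,0.26,1],[0.424,-0.342,0,0,0,0.26,1],[0.424,-0.342,0,0,0,0.26,1],[0.424,-0.342,0,0,0,0.26,1]]]' 40
python3 - <<'E'
from h import *
print(sensors.get_obs()["joint_pos"].round(2),intool([.5033,.1648,.248]),Ro.from_quat(sensors.get_obs()["ee_rot"]).as_matrix().round(3).tolist())
E
```

```text
clock: 1.5
position: [0.4787, -0.1385, 0.2487]
ee_rot: [0.998, 0.064, 0.0, 0.0]
ft_force: [1.2, -0.8, -0.0]
grip_width: -0.0
grasp_force: 0.0
[ 0.61  0.08 -0.44  1.77  0.04  1.3  -1.28] [ 0.0632505  -0.29767051  0.00055125] [[0.992, 0.128, 0.001], [0.128, -0.992, -0.001], [0.001, 0.001, -1.0]]
```

```bash
python3 -m inch '[[[0.063,-0.297,0,0,0,0,1],[0.063,-0.297,0,0,0,0,1],[0.063,-0.297,0,0,0,0,1],[0.063,-0.297,0,0,0,0,1],[0.063,-0.297,0,0,0,0,1],[0.063,-0.297,0,0,0,0,1],[0.063,-0.297,0,0,0,0,1],[0.063,-0.297,0,0,0,0,1],[0.063,-0.297,0,0,0,0,1]]]'
python3 - <<'E'
from h import *
from workcell import spotter
o=sensors.get_obs();print(o["joint_pos"].round(2),intool([.5033,.1648,.12]),intool([.4977,.2084,.125]))
im=imaging.camera("wrist");k=imaging.calibration("wrist");M=np.array(k["tool_from_camera"])
print(spotter.look_for("box_lock","wrist"))
p=[.5578,.2503,.1285]
def pw(P):
    R=Ro.from_quat(o["ee_rot"]);t=(R.inv().apply(world(p,P)-o["position"])-M[:3,3])@M[:3,:3]
    return cv2.projectPoints(t,np.zeros(3),np.zeros(3),np.float64(k["mtx"]),np.float64(k["D"]))[0].reshape(-1,2)
for u in pw([[-.065+a,-.034+b,.125] for a in(-.016,.016) for b in(-.006,.006)]+[[-.065+a,-.034+b,.095] for a in(-.024,.024) for b in(-.022,.022)]): cv2.circle(im,tuple(int(round(v)) for v in u),3,(0,0,255),1)
cv2.imwrite("pics/w1.png",im)
E
```

```text
clock: 2.4
position: [0.5026, 0.161, 0.2482]
ee_rot: [0.998, 0.064, -0.0, 0.0]
ft_force: [0.0, -0.4, 0.8]
grip_width: 0.002
grasp_force: 0.0
[ 0.24  0.18 -0.7   1.69  0.12  1.32 -1.93] [ 0.00119205 -0.00379881  0.12815058] [ 0.00117589 -0.04775319  0.12311746]
[{'pixel': [265.5, 181.9], 'conf': 0.96}]
```

View pics/w1.png

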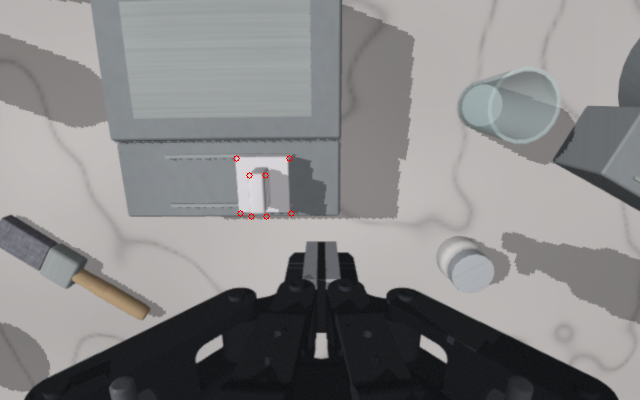

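The overlay matches the hood to about 2 mm: it sits at (265,185), and the fin runs along column 258. The fingers are on the lock's -y side, so I'll lower them to fin height, with the tips about 9 mm above the hood.

```bash
python3 -m inch '[[[0.002,0,0.05,0,0,0,1],[0.002,0,0.1,0,0,0,1],[0.002,0,0.127,0,0,0,1],[0.002,0,0.127,0,0,0,1],[0.002,0,0.127,0,0,0,1]]]'
python3 -m inch '[[[0,-0.01,0,0,0,0,1],[0,-0.02,0,0,0,0,1],[0,-0.03,0,0,0,0,1],[0,-0.04,0,0,0,0,1],[0,-0.05,0,0,0,0,1],[0,-0.058,0,0,0,0,1],[0,-0.066,0,0,0,0,1],[0,-0.074,0,0,0,0,1],[0,-0.074,0,0,0,0,1]]]'
```

```text
clock: 3.0
position: [0.5049, 0.1619, 0.1222]
ee_rot: [0.998, 0.064, 0.0, 0.0]
ft_force: [1.6, 0.8, 0.8]
grip_width: 0.001
grasp_force: 0.0
clock: 3.9
position: [0.4943, 0.2374, 0.1212]
ee_rot: [0.998, 0.065, -0.0, -0.0]
ft_force: [-0.1, 0.4, -0.0]
grip_width: -0.003
grasp_force: 0.0
```

```bash
python3 -m inch '[[[0,-0.004,0,0,0,0,1],[0,-0.008,0,0,0,0,1],[0,-0.008,0,0,0,0,1]]]'; python3 -m inch '[[[0,-0.003,0,0,0,0,1],[0,-0.003,0,0,0,0,1]]]'
python3 -m inch '[[[0,-0.003,0,0,0,0,1],[0,-0.003,0,0,0,0,1]]]'
python3 - <<'E'
from workcell import imaging
import cv2
a=cv2.resize(imaging.camera("top")[135:270,105:255],(600,540),interpolation=2)
cv2.imwrite("pics/t2.png",cv2.convertScaleAbs(a,alpha=1.8,beta=15))
E
```

```text
clock: 4.2
position: [0.4936, 0.2442, 0.1211]
ee_rot: [0.998, 0.065, -0.0, -0.0]
ft_force: [0.2, -0.3, -0.7]
grip_width: -0.001
grasp_force: 0.1
clock: 4.4
position: [0.4933, 0.247, 0.1212]
ee_rot: [0.998, 0.064, -0.0, 0.0]
ft_force: [-0.3, -1.6, -0.2]
grip_width: 0.003
grasp_force: 0.4
clock: 4.6
position: [0.4932, 0.2489, 0.1212]
ee_rot: [0.998, 0.064, -0.0, 0.001]
ft_force: [-1.1, -5.0, 1.7]
grip_width: -0.002
grasp_force: 2.3
```

View pics/t2.png

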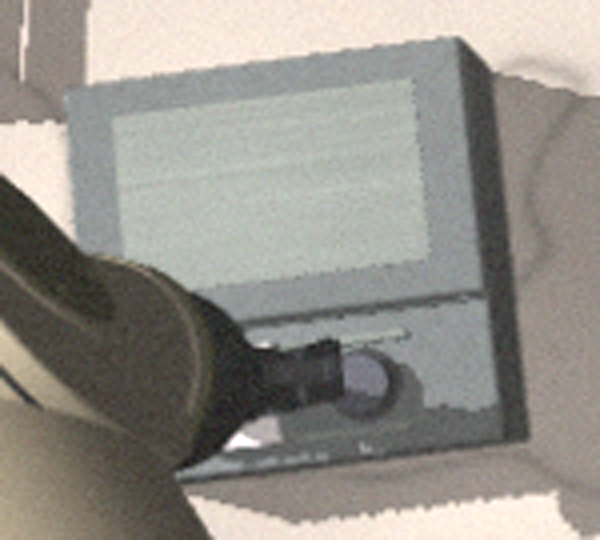

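The button is uncovered at (365,385) in the crop, and force is building as expected at the stop. I'll push a little more to confirm it.

```bash
python3 -m inch '[[[0,-0.003,0,0,0,0,1],[0,-0.003,0,0,0,0,1]]]'
python3 -m inch '[[[0,-0.003,0,0,0,0,1],[0,-0.003,0,0,0,0,1]]]'
```

```text
clock: 4.85
position: [0.4932, 0.2496, 0.1212]
ee_rot: [0.998, 0.063, -0.001, 0.003]
ft_force: [-3.3, -14.4, 6.8]
grip_width: -0.001
grasp_force: 6.9
clock: 5.05
position: [0.4933, 0.2501, 0.1212]
ee_rot: [0.998, 0.062, -0.001, 0.004]
ft_force: [-3.6, -22.7, 12.0]
grip_width: 0.001
grasp_force: 11.4
```

At the stop (23 N against hardly any movement). Now I'll back off and measure the button.

```bash
python3 -m inch '[[[0,0.02,0,0,0,0,1],[0,0.04,0,0,0,0,1],[0,0.05,-0.04,0,0,0,1],[0,0.05,-0.08,0,0,0,1],[0,0.05,-0.08,0,0,0,1],[0,0.05,-0.08,0,0,0,1]]]'
python3 - <<'E'
from h import *
from workcell import spotter
o=sensors.get_obs();im=imaging.camera("wrist");k=imaging.calibration("wrist");M=np.array(k["tool_from_camera"])
def ray(px):
    d=np.r_[cv2.undistortPoints(np.float64([[px]]),np.float64(k["mtx"]),np.float64(k["D"]))[0,0],1]
    R=Ro.from_quat(o["ee_rot"]).as_matrix();c=R@M[:3,3]+o["position"];return c,R@M[:3,:3]@d
for l,z in(("box_button",.089),("box_lock",.105)):
    for r in spotter.look_for(l,"wrist"):
        c,d=ray(r["pixel"]);print(l,r,c+d*(z-c[2])/d[2])
print("btn in tool",intool([.4978,.2073,.089]),world([.5578,.2503,.1285],[-.065,.025,.1]))
cv2.imwrite("pics/w3.png",im)
E
```

```text
clock: 5.65
position: [0.4993, 0.2068, 0.2023]
ee_rot: [0.998, 0.064, 0.001, -0.0]
ft_force: [-0.9, -0.5, -0.7]
grip_width: 0.001
grasp_force: 0.0
box_button {'pixel': [319.8, 197.2], 'conf': 0.86} [0.50217949 0.20763251 0.089     ]
box_lock {'pixel': [236.9, 200.7], 'conf': 0.81} [0.49674168 0.26411082 0.105     ]
btn in tool [-8.64974000e-05 -1.17608943e-03  1.11199765e-01] [[0.49013224 0.26676435 0.1       ]]
```

View pics/w3.png

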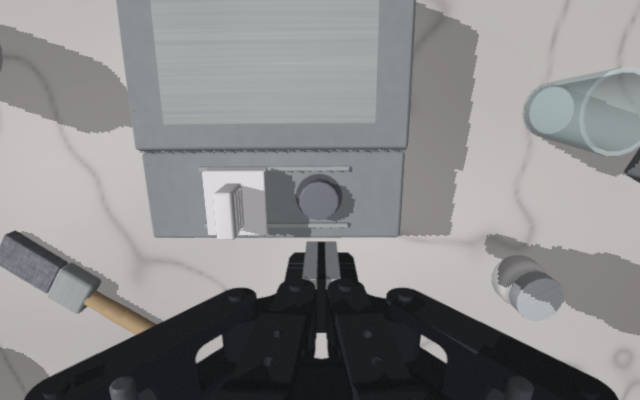

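The lock is clear and the button is at (320,198). The measured button position agrees with the model to about 4 mm. Pressing it now.

```bash
python3 -m inch '[[[0.003,-0.001,0.04,0,0,0,1],[0.003,-0.001,0.08,0,0,0,1],[0.003,-0.001,0.094,0,0,0,1],[0.003,-0.001,0.094,0,0,0,1]]]'
python3 -m inch '[[[0,0,0.004,0,0,0,1],[0,0,0.008,0,0,0,1],[0,0,0.01,0,0,0,1],[0,0,0.01,0,0,0,1]]]'
python3 -m inch '[[[0,0,0.003,0,0,0,1],[0,0,0.003,0,0,0,1]]]'
```

```text
clock: 6.2
position: [0.5001, 0.2071, 0.1052]
ee_rot: [0.998, 0.065, -0.002, 0.0]
ft_force: [0.2, 0.4, 0.8]
grip_width: 0.0
grasp_force: 0.0
clock: 6.6
position: [0.5024, 0.208, 0.0982]
ee_rot: [0.998, 0.064, 0.001, -0.0]
ft_force: [1.2, 2.2, 2.6]
grip_width: 0.006
grasp_force: 1.5
clock: 6.8
position: [0.5026, 0.2081, 0.0978]
ee_rot: [0.998, 0.064, 0.001, 0.0]
ft_force: [-11.3, -4.3, 34.7]
grip_width: -0.001
grasp_force: 17.3
```

The button is at its bottom stop (35 N at TCP z 0.098). Now I'll retreat and check.

```bash
python3 -m inch '[[[0,0,-0.04,0,0,0,1],[0,0,-0.09,0,0,0,1],[-0.02,0.03,-0.14,0,0,0,1],[-0.02,0.08,-0.16,0,0,0,1],[-0.02,0.13,-0.16,0,0,0,1],[-0.02,0.18,-0.16,0,0,0,1],[-0.02,0.18,-0.16,0,0,0,1]]]'
python3 - <<'E'
from workcell import imaging
import cv2
a=imaging.camera("side")[215:375,170:370]
cv2.imwrite("pics/s4.png",cv2.convertScaleAbs(cv2.resize(a,(750,600),interpolation=2),alpha=1.5))
E
```

```text
clock: 7.5
position: [0.5051, 0.0199, 0.2545]
ee_rot: [0.998, 0.06, -0.0, 0.001]
ft_force: [-0.3, -0.3, -0.3]
grip_width: 0.005
grasp_force: 0.0
```

View pics/s4.png

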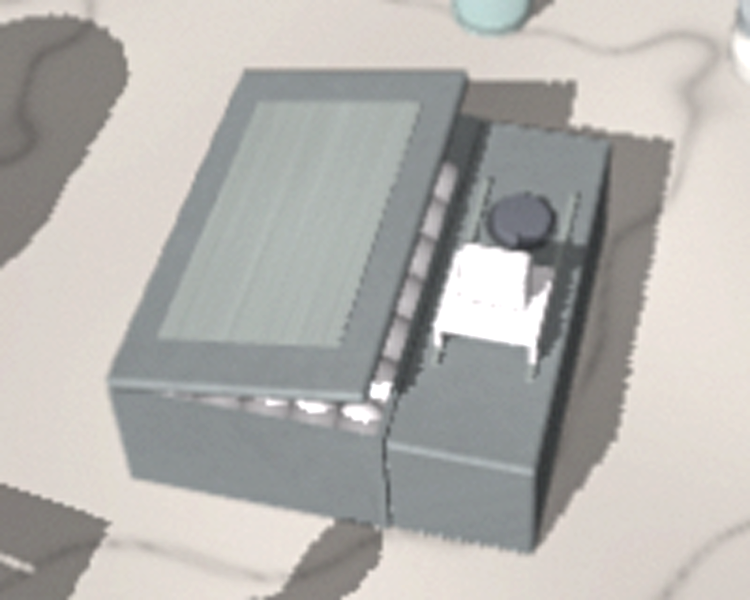

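The lid is up with the capsules showing, and the button at (520,220) is down. Before handing in I'll check the lock's travel numerically.

Run:
```python
from h import *
p=[.5578,.2503,.1285]
im=imaging.camera("top");s=6
c=cv2.resize(im[205:265,120:240],None,fx=s,fy=s,interpolation=2);c=cv2.convertScaleAbs(c,alpha=1.5)
for q,col in((.06,(0,0,255)),(.054,(0,255,0))):
    u=proj(world(p,[[-.065+a*.024,-.035+q+b*.022,.095] for a,b in((1,1),(1,-1),(-1,-1),(-1,1))]),"top")
    cv2.polylines(c,[np.int32(np.round((u+.5-[120,205])*s))],True,col,1)
cv2.imwrite("pics/t5.png",c)
```

```text
(no output)
```

View pics/t5.png

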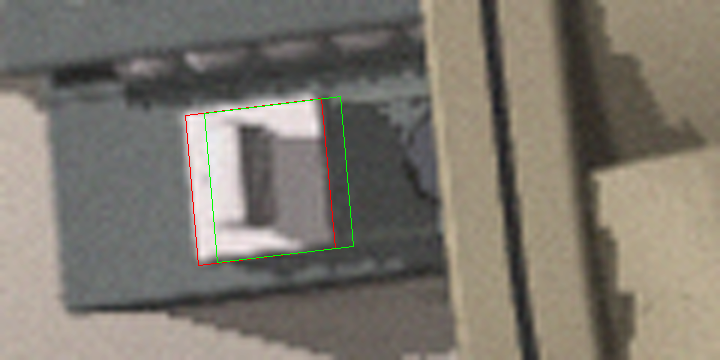

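The hood lies on the red outline, which is drawn for 60 mm of travel, so the lock is fully aside. Handing in.

```bash
python3 -c "
from workcell import order
print(order.hand_in())"
```

```text
the job is handed in; nothing more can be done
None
```

The box is open and the job is handed in: the lock was slid fully aside to its stop, the button was then pressed right down, the lid is up, and the robot never went near the tub.

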